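# Sort the full tin from the leaked one at the food bank

## Robot

A 6-joint arm with a two-finger parallel gripper is mounted at the origin on the work surface. World frame = base frame: x ahead of the robot, y to its left, z up, the work surface at z = 0. Lengths are in m, angles in rad, forces in N, time in s.
With the tool pointing down it reaches from about 0.3 to 0.825 m from the base axis. Payload 5.4 kg.
Tool frame: the origin (TCP) lies at the very end of the fingers, on their centre line; the grasp point (between the pads) lies 19 mm behind it; z points along the fingers, x is the direction in which the jaws open and shut, and the axes are right-handed (so a half turn about z gives the same grasp; the last joint's range is limited). The gripper opens to 92 mm and grips with 3 to 60 N. Pads are 20 mm wide; open, the fingers measure 128 mm over their backs; the gripper's body (75 mm by 189 mm) begins 69 mm behind the grasp point.
Start: joints at [0.905, 0.158, 1.597, -0, 1.386, -0.21], TCP at [0.253, 0.516, 0.215] pointing down, gripper open.
Joint ranges: [-2.91, 2.91], [-0.94, 2.29], [0.18, 2.7], [-1.29, 4.43], [0.17, 2.64], [-3, 3]. Speed limits (rad/s): [2.57, 2.57, 3.14, 3.14, 3.14, 3.14].

## Interface

Orientations are given as a rotation vector (axis times angle).
In Python, from workcell import bot gives the robot as it stands. Calls block until the motion is done:
- bot.goto(position, orientation): joint-space move of the TCP to a pose.
- bot.line_to(position, rot=None, max_speed=0.15): straight line of the TCP; rot=None keeps the orientation; max_speed is the mean speed in m/s.
- bot.set_joints(angles): joint-space move.
- bot.set_gripper(opening, newtons=None): opening from 0.0 (shut) to 1.0 (fully open); newtons is the grip in N (None keeps the last); returns when the fingers have stopped.
- bot.hold(seconds).
- bot.inverse_kinematics(position, orientation): joint angles nearest the present ones, or None.
- bot.read_camera(name): name is "side" or "top"; returns a dict with "pixels" (384x512x3 uint8, blue, green, red), "fx", "fy", "cx", "cy" (pixels), "R" (3x3) and "t" (3): a world point X has camera coordinates R X + t. Camera axes: x right, y down, z forward; pixel columns grow to the right and rows downward; lengths in m; the calibration is good to about 2 mm. A picture is of the moment at which its call begins. There is no depth.
A pose or a line that the arm cannot do raises bot.MotionError and nothing moves.
- bot.job_done(): hands the job in, once; it reports no verdict.
Readings, each from a call of its own:
- bot.current_clock(): time.
- bot.current_joints(): joint angles.
- bot.current_joint_vel(): joint speeds.
- bot.current_effort(): joint torques, N m.
- bot.current_ee_pos(): TCP position.
- bot.current_tool_rot(): TCP orientation.
- bot.current_contact_force(): force on the tool from outside, world axes, zero at the start.
- bot.current_ft_torque(): the same for the moment, N m.
- bot.current_opening(): opening from 0.0 (shut) to 1.0 (fully open).
Only numpy, scipy, OpenCV 4.12 (cv2) and the standard library are available. Lean on these libraries where they do the work, as an engineer would, in place of code of your own. Each camera call takes 0.05 s, during which the arm holds its last target.

## Task

Two black tins with a pale band look the same, but one is full and the other has leaked and is nearly empty: lift one to feel which it is. Stand the full tin upright on the floor of the green crate and the nearly empty one upright on the floor of the cardboard box, lowering each gently rather than dropping it.

Things in the scene. Friction and masses are not known exactly. Their poses are not given: they have to be found in the camera images.
- tin_1_center (a point): black tin with a pale band, upright on the table, 64 mm diameter, 115 mm tall; the point is its centre, 57 mm above its base. Of the two tins one is full (380 to 480 g in all), the other nearly empty (80 to 100 g); which is which varies and cannot be seen. Other cans and jars, of other colours, at most 110 mm tall, stand near.
- tin_2_center (a point): black tin with a pale band, upright on the table, 64 mm diameter, 115 mm tall; the point is its centre, 57 mm above its base. Of the two tins one is full (380 to 480 g in all), the other nearly empty (80 to 100 g); which is which varies and cannot be seen. Other cans and jars, of other colours, at most 110 mm tall, stand near.
- crate_spot (a point): open green crate, fixed, 300 mm along its x by 200 mm along y, 100 mm tall, walls and floor 6 mm. The point lies on its inner floor, mid free part, 40 mm from the crate's centre, which is at +x. x runs along the long side towards a 58 mm wide, 100 mm tall jar inside, 130 mm from the point; y across; z up. It stands left or right of the tins, the box opposite.
- carton_spot (a point): open cardboard box, fixed, 280 mm along its x by 200 mm along y, 90 mm tall, walls and floor 6 mm, outer flaps sticking out 25 mm. The point lies on its inner floor, mid free part, 40 mm from the box's centre, which is at +x. x runs along the long side towards a yellow packet inside (50 by 100 mm, 85 mm tall), 130 mm from the point; y across; z up.
Not all that is in view belongs to the job. Leave any purple look-alike of the part that bears tin_1_center alone.

How it is judged:
By the outcome, as a careful person would: the job done as asked, in the order asked, and still so for the second after the job is handed in, with the robot touching nothing.
It also fails if it takes over 64 s, if anything falls off the work surface, if the arm or the gripper's body presses on something with over 40 N, if the wrist force passes 120 N, or if a joint passes its speed limit or range.

## Working session

There is one attempt and no reset: what is moved stays moved. The work goes in short steps, each a Python script; the robot and the scene stay as the last script left them, time stands still between calls to the robot, and variables do not carry over. Pictures are saved under pics/ and viewed, and the job is handed in when it is done.

```bash
mkdir -p pics; ls; python3 - <<'E'
from workcell import bot
import cv2,numpy as np
for n in("top","side"):
    c=bot.read_camera(n); cv2.imwrite(f"pics/{n}0.png",cv2.resize(c["pixels"],(800,600),interpolation=cv2.INTER_CUBIC))
    np.savez(f"{n}0.npz",**c)
    print(n,c["fx"],c["fy"],c["cx"],c["cy"],np.round(c["R"],3).tolist(),np.round(c["t"],3), np.round(-c["R"].T@c["t"],3))
print(bot.current_clock(),bot.current_tool_rot(),bot.current_contact_force())
E
```

```text
pics
top 482.817601901743 482.817601901743 243.80428824574156 187.23267332742216 [[-0.013, -1.0, 0.007], [-0.998, 0.013, -0.06], [0.06, -0.008, -0.998]] [0.01  0.546 1.483] [0.457 0.015 1.513]
side 474.8333620147653 474.8333620147653 255.74630461982534 185.4013213874782 [[0.989, -0.147, 0.022], [-0.057, -0.511, -0.858], [0.138, 0.847, -0.514]] [-0.54   0.098  1.098] [ 0.388 -0.959  0.661]
0.1 [ 2.66535611e+00  1.66187709e+00 -2.47355759e-03] [-0.0990537  -0.16956094  0.30985721]
```

View pics/top0.png

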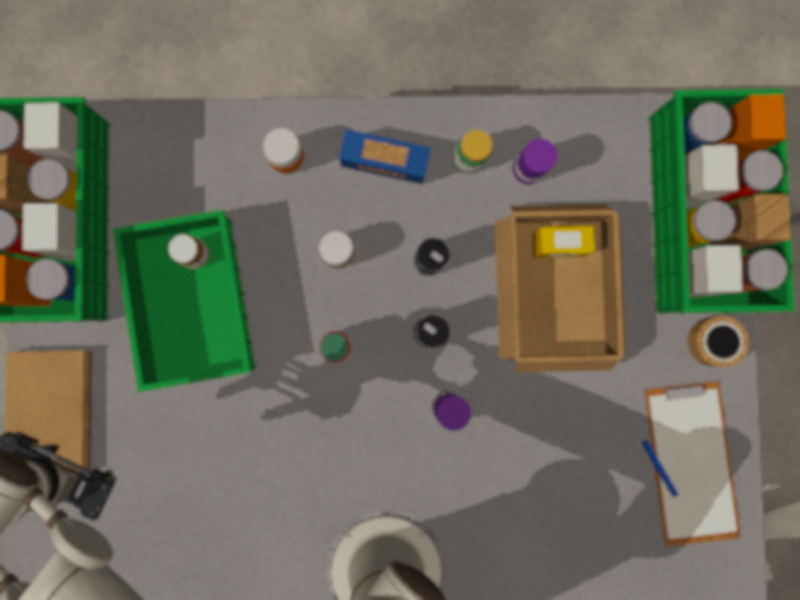

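View pics/side0.png

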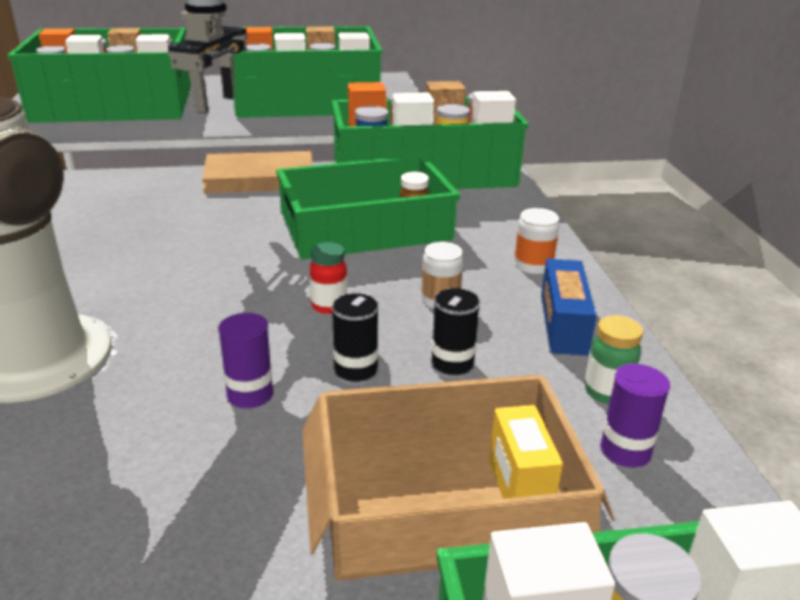

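The black tins with a pale band are at top (432,255) and (432,331). Things that could be mistaken for them are the purple look-alikes at (452,411) and (537,158), and the dark mug opening at (720,341). I'll check a close crop and measure.

```bash
cat > meas.py <<'E'
import numpy as np,cv2
def load(n): return dict(np.load(n))
def proj(c,P):
    q=np.atleast_2d(P)@c["R"].T+c["t"]; return np.c_[c["fx"]*q[:,0]/q[:,2]+c["cx"],c["fy"]*q[:,1]/q[:,2]+c["cy"]]
def unproj(c,uv,z):
    d=c["R"].T@np.array([(uv[0]-c["cx"])/c["fx"],(uv[1]-c["cy"])/c["fy"],1]); o=-c["R"].T@c["t"]
    return o+d*(z-o[2])/d[2]
def cyl(x,y,r=.032,h=.115,z0=0):
    a=np.linspace(0,2*np.pi,60); return np.vstack([np.c_[x+r*np.cos(a),y+r*np.sin(a),0*a+z] for z in(z0,z0+h)])
E
python3 - <<'E'
from meas import *
t,s=load("top0.npz"),load("side0.npz")
for n,c,b in(("t",t,(60,125,420,260)),("s",s,(180,160,400,370))):
    k=b
a=t["pixels"][140:230,250:310];b=s["pixels"][175:250,200:320]
cv2.imwrite("pics/crop.png",np.hstack([cv2.resize(a,(380,570),interpolation=2),cv2.resize(b,(400,250),interpolation=2).repeat(1,0) if 0 else cv2.copyMakeBorder(cv2.resize(b,(400,250),interpolation=2),0,320,0,0,0)]))
cv2.imwrite("pics/crate.png",cv2.resize(t["pixels"][125:260,65:170],None,fx=4.4,fy=4.4,interpolation=2))
cv2.imwrite("pics/box.png",cv2.resize(t["pixels"][125:245,310:410],None,fx=5,fy=5,interpolation=2))
for n,c in(("t",t),("s",s)):
    m=(c["pixels"].max(2)<45).astype(np.uint8)
    _,_,st,ce=cv2.connectedComponentsWithStats(m)
    for S,C in zip(st[1:],ce[1:]):
        if S[4]>60: print(n,S,np.round(C,1))
for uv in((432,255),(432,331)):
    print(np.round(unproj(t,np.array(uv)*.64,.115),3))
for uv in((356,308),(456,302)):
    print(np.round(unproj(s,np.array(uv)*.64,.115),3))
E
```

```text
t [268 154  19  19 201] [276.  162.1]
t [268 203  19  19 215] [277.4 212.2]
t [454 210  18  18 263] [462.4 218.4]
t [  0 278  38  42 622] [ 17.7 295.6]
t [ 44 301  28  22 273] [ 57.9 310.4]
t [252 360  32  24 237] [266.8 370.4]
s [119   3  26   5  91] [131.9   5.4]
s [109  19  48  15 220] [137.2  27.1]
s [142  44   7  18  83] [145.   52.3]
s [  5 100  34  42 357] [ 25.6 126.4]
s [280 185  25  13 200] [292.6 191. ]
s [214 189  27  13 206] [226.6 195.7]
s [278 197  27  27 569] [290.8 211.3]
s [214 202  27  26 593] [227.1 215.1]
s [277 229  26  10 161] [289.4 234.2]
s [214 232  27  12 177] [227.4 238.2]
[ 0.609 -0.093  0.115]
[ 0.468 -0.09   0.115]
[ 0.468 -0.101  0.115]
[ 0.608 -0.101  0.115]
```

View pics/crop.png

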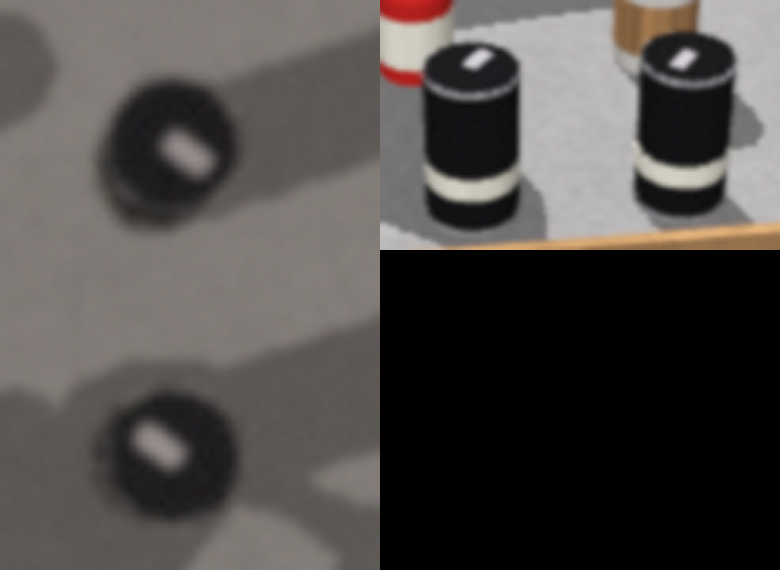

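View pics/crate.png

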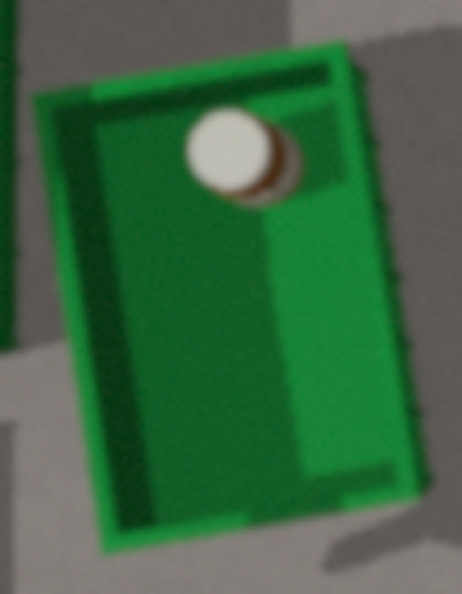

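View pics/box.png

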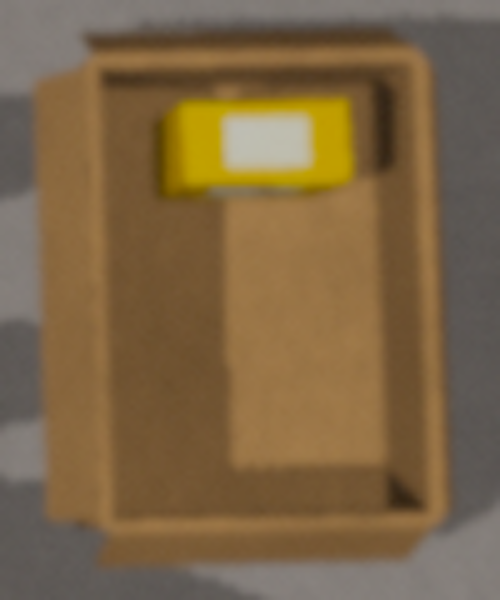

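```bash
cat > fit.py <<'E'
from meas import *
from scipy.optimize import least_squares
t,s=load("top0.npz"),load("side0.npz")
def bb(c,P): q=proj(c,P); return np.r_[q.min(0),q.max(0)]
for n,ms,x0 in(("near",(213.5,188.5,240.5,243.5),(.468,-.1)),("far",(276.5,184.5,304.5,238.5),(.608,-.1))):
    r=least_squares(lambda p:bb(s,cyl(*p))-np.array(ms),x0); print(n,"side",r.x.round(4),r.fun.round(1))
# top camera: black mask silhouettes
for n,(u0,u1,v0,v1),x0 in(("near",(262,292,197,228),(.468,-.1)),("far",(262,292,148,178),(.608,-.1))):
    g=t["pixels"].max(2); m=np.zeros_like(g); m[v0:v1,u0:u1]=(g[v0:v1,u0:u1]<65); m=cv2.morphologyEx(m,3,np.ones((5,5),np.uint8))
    ys,xs=np.nonzero(m); print(n,xs.min(),xs.max(),ys.min(),ys.max(), bb(t,cyl(*x0)).round(1), bb(t,cyl(x0[0],x0[1])[60:]).round(1))
    b=np.array([xs.min()-.5,ys.min()-.5,xs.max()+.5,ys.max()+.5])
    r=least_squares(lambda p:bb(t,cyl(p[0],p[1]))[[1,2]]-b[[1,2]],x0); print(r.x.round(4))
def rect(name,pts,L,W,h,crop,sc):
    uv=(np.array(pts)+.5)/sc-.5+np.array(crop)
    X=np.array([unproj(t,q,h)[:2] for q in uv]); print(name,X.round(3).tolist(),[np.linalg.norm(X[i]-X[i-1]).round(3) for i in range(4)])
    # pts order: far-left, far-right, near-right, near-left (x axis far)
    B=np.array([[L/2,W/2],[L/2,-W/2],[-L/2,-W/2],[-L/2,W/2]])
    def f(p):
        c_,s_=np.cos(p[2]),np.sin(p[2]); return (B@np.array([[c_,s_],[-s_,c_]])+p[:2]-X).ravel()
    r=least_squares(f,[*X.mean(0),0]); p=r.x
    print(p.round(4),(r.fun*1000).round(0)); sp=p[:2]-.04*np.array([np.cos(p[2]),np.sin(p[2])]); print("spot",sp.round(4),"yaw",p[2].round(3),"reach",np.hypot(*sp).round(3))
rect("crate",[(35,95),(345,43),(425,495),(105,550)],.3,.2,.1,(65,125),4.4)
rect("box",[(92,52),(430,50),(443,522),(105,525)],.28,.2,.09,(310,125),5)
E
python3 fit.py
```

```text
near side [ 0.4674 -0.0882] [-1.3 -2.2  1.3  1.7]
far side [ 0.6106 -0.0866] [-1.7 -2.1  1.6  1.6]
near 265 287 202 221 [266.6 200.7 290.9 222.9] [268.8 200.7 290.9 222.9]
[ 0.4659 -0.0901]
far 266 287 153 174 [265.9 152.7 290.  177.7] [268.  152.7 290.  174.6]
[ 0.6087 -0.0927]
crate [[0.669, 0.505], [0.701, 0.298], [0.399, 0.246], [0.366, 0.456]] [np.float64(0.307), np.float64(0.209), np.float64(0.307), np.float64(0.214)]
[0.5336 0.3762 0.1627] [-3. -6. -3.  4.  3.  8.  4. -6.]
spot [0.4941 0.3698] yaw 0.163 reach 0.617
box [[0.695, -0.249], [0.693, -0.451], [0.413, -0.45], [0.414, -0.25]] [np.float64(0.281), np.float64(0.202), np.float64(0.28), np.float64(0.199)]
[ 0.5537 -0.3502 -0.002 ] [-1. -1.  0.  1.  0. -0. -0.  1.]
spot [ 0.5137 -0.3501] yaw -0.002 reach 0.622
```

```bash
cat > h.py <<'E'
from workcell import bot
import numpy as np,cv2
from scipy.spatial.transform import Rotation as Ro
def down(yaw):  # jaws (tool x) along y rotated by yaw
    def mk(s):
        x=s*np.array([-np.sin(yaw),np.cos(yaw),0]); z=np.array([0,0,-1.]); return Ro.from_matrix(np.c_[x,np.cross(z,x),z]).as_rotvec()
    return [mk(1),mk(-1)]
def pick(p,yaw):
    q0=bot.current_joints(); best=None
    for r in down(yaw):
        q=bot.inverse_kinematics(p,r)
        if q is not None:
            d=np.abs(np.array(q)-q0).max()
            if best is None or d<best[0]: best=(d,r,q)
    return best
def fz(n=8):
    v=[]
    for _ in range(n): bot.hold(.03); v.append(bot.current_contact_force())
    return np.mean(v,0).round(2)
def snap(n,k):
    c=bot.read_camera(n); np.savez(f"{k}.npz",**c); cv2.imwrite(f"pics/{k}.png",cv2.resize(c["pixels"],(800,600),interpolation=2))
E
python3 - <<'E'
from h import *
for p,y in(((.467,-.09,.2),0),((.61,-.091,.2),0),((.494,.37,.24),.163),((.494,.37,.067),.163),((.514,-.35,.24),0),((.514,-.35,.067),0)):
    b=pick(p,y); print(p,b and np.round(b[2],2))
b=pick((.467,-.09,.2),0)
bot.goto((.467,-.09,.2),b[1]); print(bot.current_clock(),bot.current_ee_pos(),fz())
bot.line_to((.467,-.09,.061),max_speed=.12); print(bot.current_clock(),fz(3),bot.current_ee_pos())
snap("side","s1"); snap("top","t1")
E
```

```text
(0.467, -0.09, 0.2) [-0.45 -0.09  1.88 -0.    1.35  1.13]
(0.61, -0.091, 0.2) [-0.34  0.28  1.49 -0.    1.38  1.23]
(0.494, 0.37, 0.24) [ 0.45  0.25  1.44 -0.    1.45 -1.29]
(0.494, 0.37, 0.067) [ 0.45  0.41  1.59 -0.    1.14 -1.29]
(0.514, -0.35, 0.24) [-0.79  0.26  1.43 -0.    1.45  0.78]
(0.514, -0.35, 0.067) [-0.79  0.42  1.58 -0.    1.14  0.78]
2.3917 [ 0.46716517 -0.08936628  0.20001402] [ 0.26  0.03 -0.18]
3.9667 [-0.21  0.22  0.28] [ 0.46763799 -0.09026865  0.06178515]
```

View pics/s1.png

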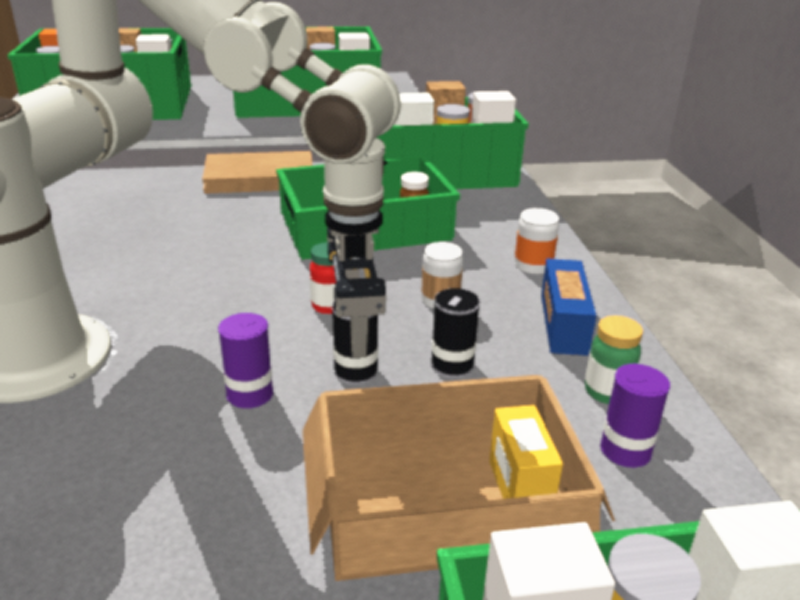

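The near finger lies centred on the near tin, at about (358,335) against (356,335), and the tin still stands. Next I grip, lift and weigh it.

```bash
python3 - <<'E'
from h import *
f0=fz(); bot.set_gripper(0.0,25); print("open",bot.current_opening(),bot.current_clock(),fz(4))
p=bot.current_ee_pos(); bot.line_to((p[0],p[1],.10),max_speed=.08); bot.hold(.3)
print("before",f0,"lifted",fz(10),bot.current_opening(),bot.current_clock(),bot.current_ee_pos())
snap("side","s2")
E
```

```text
open 0.7075284911242244 4.95 [ 0.24 -3.73  1.25]
before [-0.02 -0.14 -0.01] lifted [-0.03  0.1  -4.3 ] 0.7051797468214355 6.3583 [ 0.46747081 -0.0906567   0.10003143]
```

View pics/s2.png

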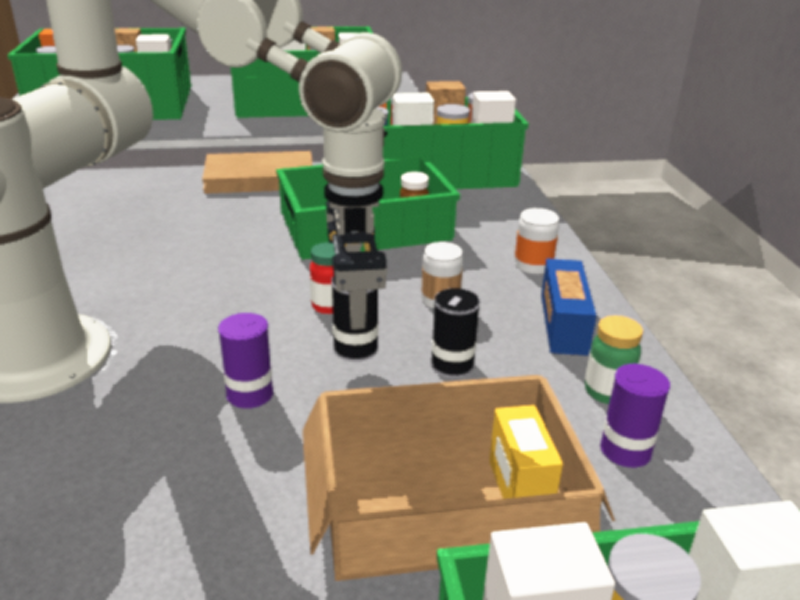

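Lifted, the wrist reads −4.3 N, about 438 g, so this is the full tin. It hangs upright at (356,315), clear of its neighbours, and goes to the green crate.

```bash
cat >> h.py <<'E'
def place(x,y,yaw,zc=.235,zt=.068,up=.235):
    b=pick((x,y,zc),yaw); p=bot.current_ee_pos()
    bot.line_to((p[0],p[1],zc),max_speed=.2)
    bot.line_to((x,y,zc),rot=b[1],max_speed=.22); bot.hold(.2)
    w=fz(8); print("carry",w,bot.current_opening(),bot.current_clock())
    bot.line_to((x,y,zt+.008),max_speed=.12); bot.hold(.15); z=zt+.008; w=fz(8)
    while z>zt-.008:
        z-=.001; bot.line_to((x,y,z),max_speed=.02); f=fz(3)
        if f[2]-w[2]>1.2: break
    print("contact z",z,f,w,bot.current_ee_pos(),bot.current_clock())
E
python3 - <<'E'
from h import *
bot.set_gripper(0.0,35)
place(.494,.370,.163)
snap("side","s3"); snap("top","t3")
E
```

```text
carry [-0.2   0.25 -4.32] 0.706966729561385 10.1667
contact z 0.067 [ 0.04  0.51 -2.16] [-0.17 -0.04 -4.09] [0.49425715 0.37011706 0.06732383] 15.2083
```

View pics/t3.png

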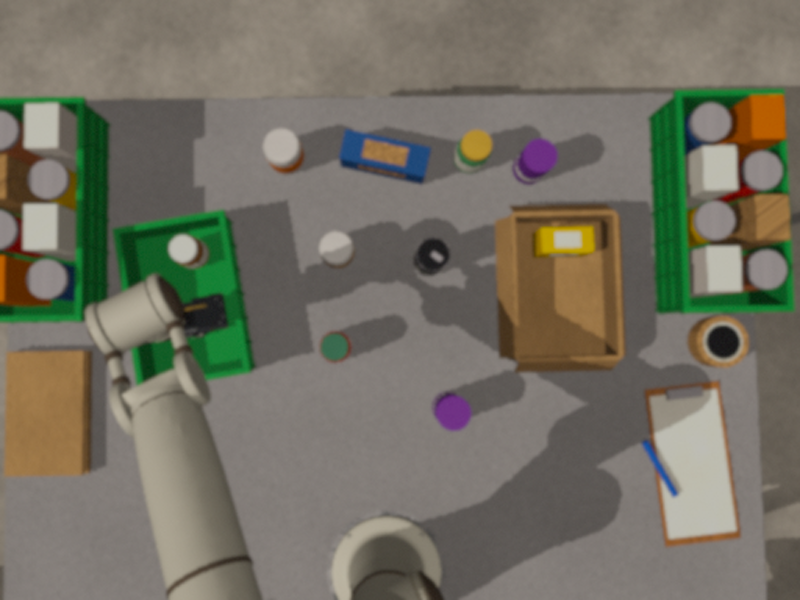

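View pics/s3.png

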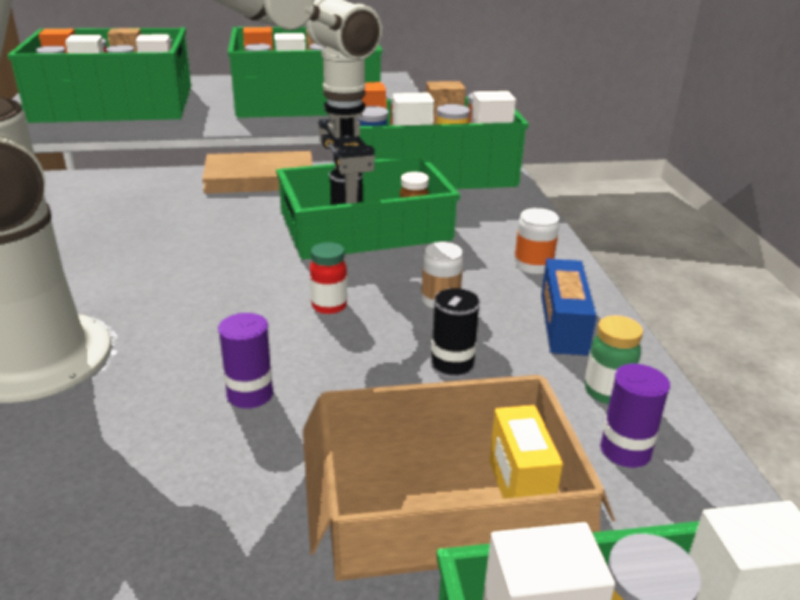

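The tin is in the crate's free part at top (205,313), and it is carrying part of its own weight at the expected height (contact at TCP z 0.067, 0.068 expected). I'll release it and fetch the other one.

```bash
python3 - <<'E'
from h import *
p=bot.current_ee_pos(); bot.line_to((p[0],p[1],.0665),max_speed=.02)
bot.set_gripper(.86); bot.hold(.1)
bot.line_to((p[0],p[1],.09),max_speed=.06)
bot.line_to((p[0],p[1],.235),max_speed=.2); print(bot.current_clock())
b=pick((.61,-.091,.2),0); bot.goto((.61,-.091,.2),b[1]); bot.set_gripper(1.0)
print(bot.current_clock(),fz(4)); snap("side","s4"); snap("top","t4")
bot.line_to((.61,-.091,.061),max_speed=.12)
f0=fz(); bot.set_gripper(0.0,20); print("open",bot.current_opening())
p=bot.current_ee_pos(); bot.line_to((p[0],p[1],.10),max_speed=.08); bot.hold(.3)
print("before",f0,"lifted",fz(10),bot.current_opening(),bot.current_clock(),bot.current_ee_pos())
snap("side","s5")
E
```

```text
17.4833
19.6167 [-0.03 -0.42  0.15]
open 0.7101570844344232
before [-0.    0.04  0.04] lifted [-0.06  0.04 -0.86] 0.7063740117429573 23.2167 [ 0.61016648 -0.09123519  0.09995949]
```

View pics/s5.png

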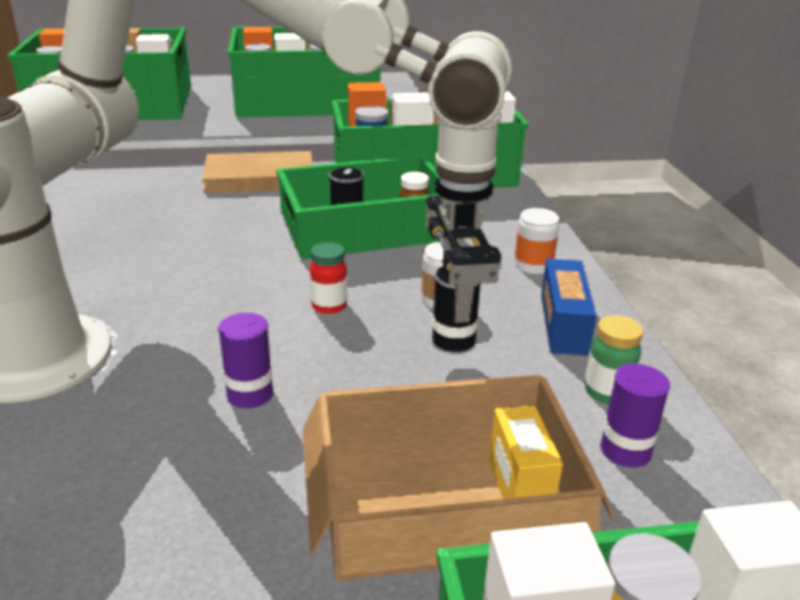

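View pics/t4.png

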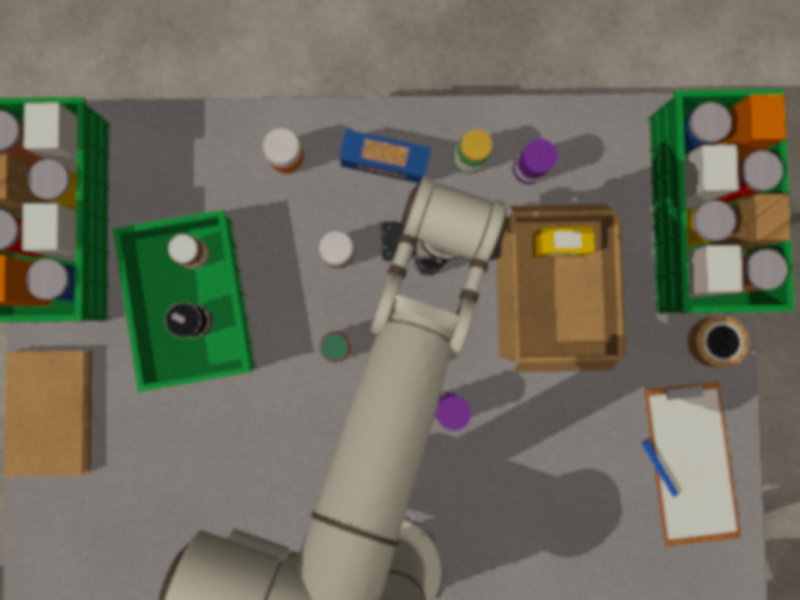

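The full tin stands upright in the crate at top (186,320). The second tin weighs 0.9 N (about 90 g), so it is the empty one and goes to the box.

```bash
python3 - <<'E'
from h import *
place(.514,-.350,0)
snap("side","s6")
p=bot.current_ee_pos()
bot.set_gripper(.86); bot.hold(.2)
bot.line_to((p[0],p[1],.09),max_speed=.06)
bot.line_to((p[0],p[1],.25),max_speed=.2)
b=pick((.45,.05,.3),0); bot.goto((.45,.05,.3),b[1]); print(bot.current_clock())
snap("side","s7"); snap("top","t7")
E
```

```text
carry [ 0.25 -0.18 -0.92] 0.7093363484742742 25.9667
contact z 0.067 [-0.16 -0.39  0.35] [ 0.03  0.09 -0.92] [ 0.51413342 -0.35014973  0.06714988] 31.0083
34.6583
```

View pics/s7.png

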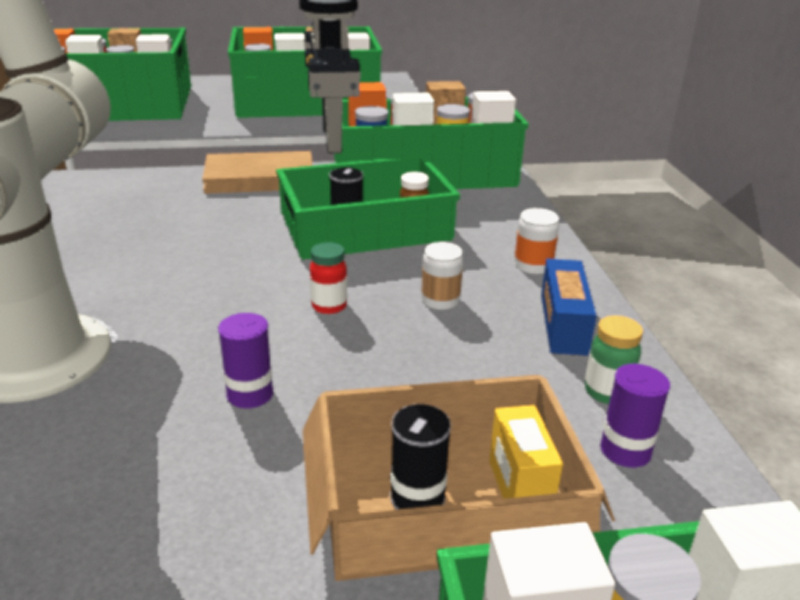

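View pics/t7.png

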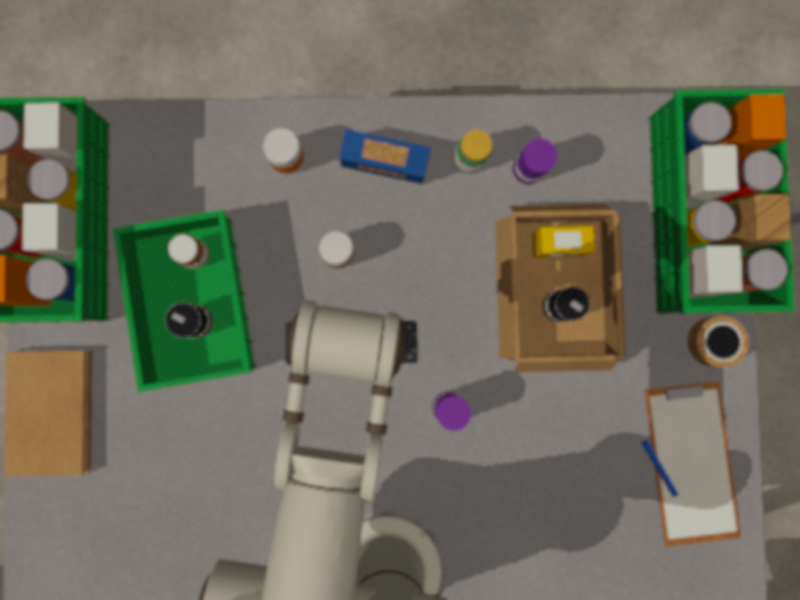

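Both tins stand upright: the empty one in the box at top (570,303), clear of the packet and walls, and the full one in the crate at (186,320). The arm is clear and nothing else has moved.

```bash
python3 - <<'E'
from h import *
print(fz(4),bot.current_clock()); bot.job_done()
E
```

```text
[-0.03 -0.13 -0.03] 34.8917
the job is handed in; nothing more can be done
```

Both tins are placed as asked, and I handed the job in at about 34.9 s of the 64 s allowed.

- **Full tin:** the tin nearer the robot read 4.3 N when lifted, about 440 g. It is upright on the green crate's floor.
- **Nearly empty tin:** the other tin read about 0.9 N, roughly 90 g. It is upright on the cardboard box's floor.
- **Gentle lowering:** I let go of each tin only after the wrist force showed it touching the floor. Both touched at a tool height of 0.067 m, within 1 mm of the expected 0.068 m.

The last pictures from both cameras show the two tins upright and clear of walls, jar and packet. Nothing else had moved, and the arm was clear with a wrist force near zero.

One measurement disagreed. The crate rim measured 7–14 mm larger than its stated size in the top picture, with up to 8 mm error at the corners. The final pictures show this made no difference to the placing.

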